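# Hang up the ear defenders

## Task

Make room on the hanging rail: slide the ear defenders that already hang there along the bar until their headband is right up against the post. Then take the other pair standing on the bench, lower it over the bar in the freed space (do not let it drop) so that it hangs by its headband with a cup on each side, and let go. Leave the pipe offcut, the welding magnet and the mug that stand around them where they are.

Things in the scene. Friction and masses are not known exactly. Their poses are not given: they have to be found in the camera images.
- rail_stand: fixed steel stand: foot plate 100 x 320 x 8 on the bench, 30 square post at its own +y end (top 180 above the bench), and a level square-tube bar 25 x 25, 240 long, from the post along own -y to a free end. Bar top 150 above the bench; the post stands 30 above that. Origin: centre of the foot plate's underside, below the bar's centre line; own y along the bar towards the post
- rail_root (a point): point on the bar's top centre line where the bar meets the post face, 150 above the bench; axes as the stand's
- rail_end (a point): point on the bar's top centre line at its free end (240 from rail_root along the stand's own -y), 150 above the bench; axes as the stand's
- hung_muffs: The ear defenders already hanging on the bar. Grey cups, black headband; 162 along own x, 70 along own y, 147 tall, 0.18 to 0.31 kg. Origin midway between the cups' undersides, z up to the headband. Cups 80 tall, 40 thick, 80 gap between. Crown flat on the bar, own y along the bar; starts 90 to 140 (crown centre) from the post face, slides at a push of 1 to 3 N
- hung_muffs_crown (a point): centre of the underside of the hanging pair's crown, 125 above its origin. Crown: flat padded bar 64 (own x) x 36 (own y, along the bar) x 22 thick. Against the post this point is 18 from the post face; the cups pass either side of the post
- loose_muffs: The ear defenders standing on their cups on the bench, headband up, to the right. Grey cups, black headband; 162 along own x, 70 along own y, 147 tall, 0.18 to 0.31 kg. Origin midway between the cups' undersides, z up to the headband. Cups 80 tall, 40 thick, 80 gap between. When hung on the bar the cups end 25 above the bench
- loose_muffs_crown (a point): centre of the underside of the loose pair's crown, 125 above its origin. Crown: flat padded bar 64 (own x) x 36 (own y) x 22 thick, top 147 above the origin; can be pinched from above across the 36, along own y. 
- pipe_offcut: short bare steel tube, 72 outside diameter, 70 tall, standing on end; origin at the centre of its underside. Leave alone
- weld_magnet: red stepped welding magnet, 100 x 22, 90 tall, standing; origin at the centre of its underside. Leave alone
- mug: white mug, 80 diameter, 95 tall, off to the left; origin at the centre of its underside. Leave alone
Mind the look-alikes: they are no part of the job. Leave any blue look-alike of the loose_muffs alone.

How it is judged:
By the outcome, as a careful person would: the job done as asked, in the order asked, and still so for the second after the job is handed in, with the robot touching nothing.
It also fails if it takes over 56 s, if anything falls off the work surface, if the arm or the gripper's body presses on something with over 40 N, if the wrist force passes 120 N, or if a joint passes its speed limit or range.

## Robot

A 7-joint arm with a two-finger parallel gripper is mounted at the origin on the work surface. World frame = base frame: x ahead of the robot, y to its left, z up, the work surface at z = 0. Lengths are in mm, angles in rad, forces in N, time in s.
With the tool pointing down it reaches from about 400 to 875 mm from the base axis. Payload 4.4 kg.
Tool frame: the origin (TCP) lies at the very end of the fingers, on their centre line; the grasp point (between the pads) lies 19 mm behind it; z points along the fingers, y is the line along which they close (so a half turn about z gives the same grasp; the last joint's range is limited). The gripper opens to 85 mm and grips with 20 to 120 N. Pads are 22 mm wide; open, the fingers measure 114 mm over their backs; the gripper's body (76 mm by 85 mm) begins 54 mm behind the grasp point. The pads swing forward as they close: fully open they stand 13 mm farther back than shut.
Start: joints at [-1.359, 0.628, 0.038, 1.517, -0.027, 0.996, -0.02], TCP at [178.232, 625.101, 231.313] pointing down, gripper open.
Joint ranges: [-3.06, 3.06], [-0.37, 2.12], [-1.25, 1.32], [0.18, 2.47], [-1.1, 4.24], [0.23, 1.98], [-2.94, 2.94]. Speed limits (rad/s): [2.57, 2.57, 3.14, 3.14, 3.14, 3.14, 3.14].

## Interface

Orientations are given as [roll, pitch, yaw] about the fixed x, y, z axes, in that order (R = Rz(yaw) Ry(pitch) Rx(roll)).
In Python, from cell import monitor, viewer, workorder gives the robot as it stands.
- The arm moves only by the tool arm_command, never from a script. Its argument "series" is one flat list of numbers, 5 for each row, row after row: the opening in per cent of the stroke, from 0 (shut) to 100 (fully open), then the shift along the tool's x, y, z in cm, then the turn about the tool's z in degrees. In form: [claw, x, y, z, roll, claw, x, y, z, roll, ...]. A call has exactly 5 rows; each row is the pose to reach, as a shift and turn from the pose commanded when the call began, along the tool's axes at that moment; what a row does not reach only later rows make up. A row lasts 1/12 s, in which the tool goes at most 41.7 mm and 7.16 degrees, less where a joint would pass 70% of its speed; a pose out of reach is approached as far as the arm can. A call with a gripper value outside its range is refused whole. The fingers move at their own pace and stop on an object; the grip force is fixed at half the most. Time passes only in rows, so rows that repeat a pose let the fingers close, or fill a call up. It gives the time, the measured TCP pose, the force, the opening and the grip force at its end, in the units of the state.
- monitor.read_state(): the state, without advancing time (a new reading comes with each control period).
- viewer.get_image(name): name is "scene" or "top"; returns (picture, depth): 384x512x3 uint8, red, green, blue; 384x512 float32, mm along the optical axis (not along the pixel's ray), 0 where there is no reading.
- viewer.camera_model(name): a dict with "mtx" (3x3 intrinsics, pixels), "dist_coeffs" ([k1, k2, p1, p2, k3] as OpenCV has them; the pictures are not rectified), "R" (3x3) and "t" (3): a world point X has camera coordinates R X + t. Camera axes: x right, y down, z forward; pixel columns grow to the right and rows downward; lengths in mm; the calibration is good to about 2 mm. A picture is of the moment at which its call begins. camera_model takes no time and is no camera call.
- workorder.finish_job(): hands the job in; it is judged then, once.
The state is a dict: "clock": time; "qpos": joint angles; "qd": joint speeds; "tau": joint torques, N m; "eef_pos": TCP position; "tool_rot": TCP orientation; "force": force on the tool from outside, world axes, zero at the start; "torque": the same for the moment, N m; "width": finger opening in mm; "gripper_force": force on a finger pad.
Only numpy, scipy, OpenCV 4.12 (cv2) and the standard library are available. Lean on these libraries where they do the work, as an engineer would, in place of code of your own. Each camera call takes 0.05 s, during which the arm holds its last target. There are 200 camera calls.

## Working session

There is one attempt and no reset: what is moved stays moved. The work goes in short steps, Python scripts to look and compute and a tool call to move; the robot and the scene stay as the last step left them, time stands still between calls to the robot, and variables do not carry over. Pictures are saved under pics/ and viewed, at most 10 in all, crops included, and the job is handed in when it is done.

Besides the shell and the picture viewer there is one more tool, called after "Call:" as name(argument=value, ...), one argument or row to a line, values as JSON. arm_command: Moves the arm, as the interface text tells. Its arguments: {"type":"object","properties":{"series":{"type":"array","items":{"type":"number"}}},"required":["series"]}

```bash
mkdir -p pics; ls; cat > h.py <<'E'
import numpy as np, cv2
from cell import monitor, viewer, workorder
def grab(n):
    im,d=viewer.get_image(n); np.savez(f'{n}.npz',im=im,d=d); return im,d
def world(n,d,u,v):
    m=viewer.camera_model(n);K=np.array(m['mtx']);
    uv=np.stack([np.ravel(u),np.ravel(v)],1).astype(np.float64)[:,None]
    p=cv2.undistortPoints(uv,K,np.array(m['dist_coeffs']))[:,0]
    z=np.asarray(d)[np.ravel(v).astype(int),np.ravel(u).astype(int)].astype(float)
    c=np.c_[p*z[:,None],z]
    return (c-np.array(m['t']))@np.array(m['R'])
def cloud(n,d):
    v,u=np.mgrid[0:d.shape[0],0:d.shape[1]]
    P=world(n,d,u,v).reshape(*d.shape,3); P[d==0]=np.nan; return P
E
python3 - <<'E'
from h import *
for n in('scene','top'):
    im,d=grab(n); cv2.imwrite(f'pics/{n}0.png',im[...,::-1])
    m=viewer.camera_model(n);print(n,-np.array(m['R']).T@m['t'])
s=monitor.read_state();print(s['clock'],s['eef_pos'],s['tool_rot'],s['force'],s['width'])
E
```

```text
pics
scene [1260.40441223 -646.02927852 1021.76155519]
top [ 319.99206752 -102.02338732 1364.13026593]
0.1 [178.0585424  624.56396148 230.48240562] [-3.13988597e+00 -8.17812815e-06  2.86381739e+00] [ 0.00993716  0.13231385 -0.49342785] 85.45571976515896
```

View pics/scene0.png

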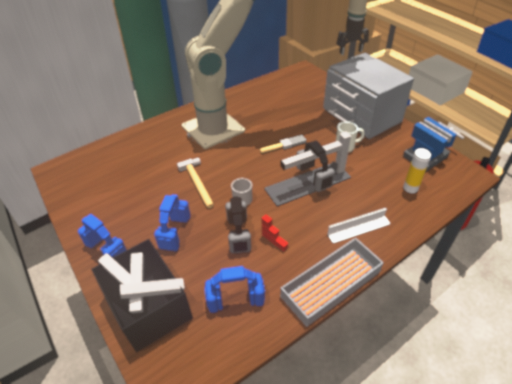

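View pics/top0.png

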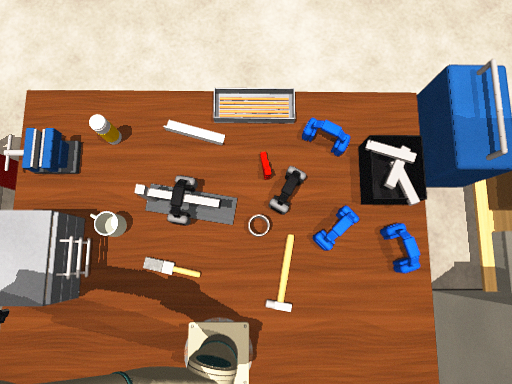

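The top view shows the stand's bar from its post at (140,189) to the free end near (222,202), with the hung pair on it at (182,199). Four pairs could be the loose one: a grey and black pair at (288,190), and blue pairs at (326,135), (336,228) and (401,248). The one at (288,190) fits, because it has grey cups and a black headband. I'll confirm it in a crop and measure.

```bash
python3 - <<'E'
from h import *
D=np.load('top.npz');im,d=D['im'],D['d'];P=cloud('top',d)
cv2.imwrite('pics/crop.png',cv2.resize(im[140:260,125:325],None,fx=4,fy=4,interpolation=cv2.INTER_CUBIC)[...,::-1])
def roi(u0,u1,v0,v1,z0,z1,name,col=None):
    m=np.zeros(d.shape,bool);m[v0:v1,u0:u1]=1
    m&=(P[...,2]>z0)&(P[...,2]<z1)
    if col is not None:m&=col
    q=P[m].astype(np.float32); r=cv2.minAreaRect(q[:,:2]);b=cv2.boxPoints(r)
    print(name,len(q),'mean',q.mean(0).round(1),'zmed',np.median(q[:,2]).round(1),'rect',np.round(r[0],1),np.round(r[1],1),round(r[2],1));print(b.round(0).tolist())
mx=im.max(2)
roi(130,240,170,230,140,154,'bar',mx>140)
roi(130,150,180,197,170,190,'post')
roi(165,200,170,230,160,180,'hungcrown')
roi(165,200,170,230,60,130,'hungcups')
roi(265,312,160,220,138,155,'loosecrown')
roi(265,312,160,220,60,100,'loosecups')
roi(265,312,160,220,20,155,'looseall')
roi(245,275,212,240,50,80,'pipe')
roi(255,276,148,184,20,100,'magnet')
roi(85,128,205,240,60,105,'mug')
E
```

```text
Traceback (most recent call last):
cv2.error: OpenCV(4.12.0) /io/opencv/modules/imgproc/src/convhull.cpp:143: error: (-215:Assertion failed) total >= 0 && (depth == CV_32F || depth == CV_32S) in function 'convexHull'
```

View pics/crop.png

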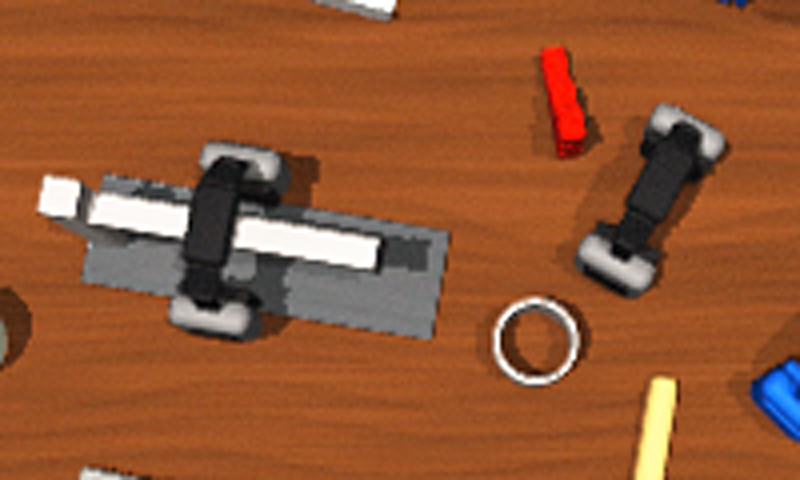

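The crop confirms the loose pair: a black headband between grey cups, with its crown near crop pixel (660,190). The magnet and pipe stand close beside it. One ROI failed, so I'll fix that.

```bash
cat > m.py <<'E'
from h import *
def roi(P,u0,u1,v0,v1,z0,z1,name,col=None):
    m=np.zeros(P.shape[:2],bool);m[v0:v1,u0:u1]=1
    m&=(P[...,2]>z0)&(P[...,2]<z1)
    if col is not None:m&=col
    q=P[m].astype(np.float32)
    if len(q)<3: return print(name,'empty')
    r=cv2.minAreaRect(np.ascontiguousarray(q[:,:2]));b=cv2.boxPoints(r)
    print(name,len(q),'mean',q.mean(0).round(1),'zmed',np.median(q[:,2]).round(1),'rect',np.round(r[0],1),np.round(r[1],1),round(r[2],1),b.round(0).tolist())
E
python3 - <<'E'
from m import *
D=np.load('top.npz');im,d=D['im'],D['d'];P=cloud('top',d)
mx=im.max(2)
for u,v in[(210,200),(300,250),(290,188),(182,195),(140,189)]:print(d[v,u],P[v,u].round(1))
roi(P,130,240,170,230,135,158,'bar',mx>140)
roi(P,130,150,180,197,165,190,'post')
roi(P,165,200,170,230,160,180,'hungcrown')
roi(P,165,200,170,230,60,130,'hungcups')
roi(P,265,312,160,220,138,155,'loosecrown')
roi(P,265,312,160,220,60,100,'loosecups')
roi(P,265,312,160,220,20,155,'looseall')
roi(P,245,275,212,240,50,80,'pipe')
roi(P,255,276,148,184,20,100,'magnet')
roi(P,85,128,205,240,60,105,'mug')
E
```

```text
1224.3822 [501.5  22.4 150.7]
1353.4481 [ 345.  -286.1   -3.7]
1243.1527 [ 543.  -237.7  143.1]
1206.8585 [514.5 109.8 169.5]
1197.0165 [531.5 240.8 180.6]
bar 459 mean [509.6 106.9 148.9] zmed 148.9 rect [510.5 111.7] [236.9  25.4] 80.8 [[479.0, -3.0], [504.0, -7.0], [542.0, 227.0], [517.0, 231.0]]
post 103 mean [531.2 241.7 178. ] zmed 178.3 rect [531.6 242.9] [32.2 29.8] 79.2 [[514.0, 230.0], [543.0, 224.0], [549.0, 256.0], [520.0, 261.0]]
hungcrown 249 mean [511.2 124.7 169.6] zmed 170.0 rect [512.7 125.4] [36.3 79. ] 82.5 [[471.0, 113.0], [550.0, 102.0], [554.0, 138.0], [476.0, 149.0]]
hungcups 411 mean [503.8 119.2  97.8] zmed 100.6 rect [511.5 119.5] [103.9 165. ] 79.7 [[421.0, 83.0], [583.0, 54.0], [602.0, 156.0], [440.0, 185.0]]
loosecrown 211 mean [ 553.1 -237.7  145.2] zmed 145.3 rect [ 555.8 -239.4] [35.2 70.5] 63.2 [[516.0, -239.0], [579.0, -271.0], [595.0, -240.0], [532.0, -208.0]]
loosecups 403 mean [ 552.8 -218.9   76.9] zmed 76.6 rect [ 540.  -211.9] [147.3 201.3] 76.8 [[425.0, -261.0], [621.0, -307.0], [655.0, -163.0], [459.0, -117.0]]
looseall 836 mean [ 552.1 -224.    98.6] zmed 82.3 rect [ 557.8 -230.3] [218.6 143.8] 0.1 [[448.0, -159.0], [449.0, -302.0], [667.0, -302.0], [667.0, -158.0]]
pipe 89 mean [ 430.2 -137.8   66.7] zmed 67.6 rect [ 428.3 -138. ] [69.  68.3] 0.2 [[394.0, -104.0], [394.0, -172.0], [463.0, -172.0], [463.0, -104.0]]
magnet 187 mean [ 640.1 -161.6   56.7] zmed 57.1 rect [ 649.1 -161.4] [100.6  22.3] 9.6 [[598.0, -159.0], [601.0, -181.0], [701.0, -164.0], [697.0, -142.0]]
mug 262 mean [432.4 378.5  82.3] zmed 84.7 rect [429.7 383.1] [77.7 99.4] 5.0 [[387.0, 429.0], [395.0, 330.0], [473.0, 337.0], [464.0, 436.0]]
```

```bash
python3 - <<'E'
from m import *
D=np.load('top.npz');P=cloud('top',D['d'])
for z in (40,100,150,200,250,300): roi(P,0,120,100,310,z,600,f'left>{z}')
D=np.load('scene.npz');P=cloud('scene',D['d'])
roi(P,320,412,55,140,100,600,'cab'); roi(P,330,372,0,55,50,900,'grip')
E
```

```text
left>40 10196 mean [410.8 532.2 169.8] zmed 203.6 rect [472.2 529.5] [587.4 388.7] 7.2 [[156.0, 685.0], [205.0, 300.0], [788.0, 374.0], [739.0, 759.0]]
left>100 8421 mean [393.5 538.1 190.2] zmed 215.9 rect [480.  510.5] [278.9 610.6] 89.8 [[174.0, 372.0], [785.0, 370.0], [786.0, 649.0], [175.0, 651.0]]
left>150 6347 mean [337.  536.2 210. ] zmed 217.9 rect [485.4 527.7] [233.9 628.4] 82.1 [[158.0, 455.0], [781.0, 369.0], [813.0, 600.0], [190.0, 687.0]]
left>200 5195 mean [320.5 553.7 217.6] zmed 218.7 rect [317.9 562.3] [285.4 171.3] 0.9 [[174.0, 646.0], [176.0, 475.0], [462.0, 479.0], [459.0, 650.0]]
left>250 4 mean [176.5 577.2 260.1] zmed 260.6 rect [176.4 576.9] [3.8 1.4] 78.7 [[175.0, 575.0], [177.0, 575.0], [177.0, 579.0], [176.0, 579.0]]
left>300 empty
cab 4008 mean [358.7 548.3 186.2] zmed 205.0 rect [345.8 470.2] [322.1 552.5] 10.6 [[137.0, 712.0], [238.0, 169.0], [555.0, 228.0], [453.0, 771.0]]
grip 1573 mean [-12.2 808.5 290.1] zmed 314.7 rect [-156.7  955.7] [ 258.4 1055.2] 39.1 [[-590.0, 1283.0], [76.0, 465.0], [276.0, 628.0], [-389.0, 1447.0]]
```

```bash
cat > go.py <<'E'
import sys,numpy as np
from scipy.spatial.transform import Rotation as R
from cell import monitor
# go.py x y z toolYangle_deg -> shift cm in tool axes, turn
s=monitor.read_state();p=np.array(s['eef_pos']);r=R.from_euler('xyz',s['tool_rot'])
x,y,z,a=map(float,sys.argv[1:5]);M=r.as_matrix()
cur=np.degrees(np.arctan2(M[1,1],M[0,1]))
turn=-((a-cur+90)%180-90)
print(s['clock'],p.round(1),'yang',cur.round(1),'F',np.round(s['force'],1),'w',round(s['width'],1))
print('shift cm',(M.T@(np.array([x,y,z])-p)/10).round(2),'turn',turn.round(1),'tilt',M[:,2].round(3),'q',np.round(s['qpos'],2))
E
python3 go.py 505 75 290 80.8
```

```text
0.1 [178.1 624.6 230.5] yang 74.1 F [ 0.   0.1 -0.5] w 85.5
shift cm [-46.51 -43.89  -5.88] turn -6.7 tilt [-0.    -0.002 -1.   ] q [-1.36  0.63  0.04  1.52 -0.03  1.   -0.02]
```

Call:
arm_command(
  series=[100,0,0,-3,0,100,0,0,-6,0,100,-2.7,-2.5,-6,0,100,-5.4,-5,-6,0,0,-8,-7.5,-6,0],
)

```text
clock: 0.52
eef_pos: [235.0, 529.9, 291.3]
tool_rot: [3.141, 0.0, 2.865]
force: [1.1, 0.2, 0.3]
width: 75.4
gripper_force: 0.0
```

Call:
arm_command(
  series=[0,-2.7,-2.5,0,0,0,-5.4,-5,0,0,0,-8.1,-7.5,0,0,0,-10.8,-10,0,0,0,-13.5,-12.5,0,0],
)

```text
clock: 0.93
eef_pos: [330.6, 372.0, 291.1]
tool_rot: [-3.141, -0.0, 2.864]
force: [0.5, -0.2, -1.2]
width: 12.4
gripper_force: 0.0
```

Call:
arm_command(
  series=[0,-2.7,-2.5,0,0,0,-5.4,-5,0,0,0,-8.1,-7.5,0,0,0,-10.8,-10,0,0,0,-13.5,-12.5,0,0],
)

```text
clock: 1.35
eef_pos: [426.0, 214.8, 291.2]
tool_rot: [-3.141, -0.0, 2.864]
force: [0.9, 0.1, 0.3]
width: -0.2
gripper_force: 0.0
```

```bash
python3 go.py 505 73 290 80.8
```

```text
1.35 [426.  214.8 291.2] yang 74.1 F [0.9 0.1 0.3] w -0.2
shift cm [-11.48 -11.47   0.12] turn -6.7 tilt [-0. -0. -1.] q [-0.63  0.31  0.14  1.9  -0.05  0.93  0.83]
```

Call:
arm_command(
  series=[0,-2.8,-2.8,0,-1.7,0,-5.6,-5.6,0,-3.4,0,-8.4,-8.4,0,-5,0,-11.5,-11.5,0,-6.7,0,-11.5,-11.5,0,-6.7],
)

```text
clock: 1.77
eef_pos: [508.0, 65.0, 291.3]
tool_rot: [-3.137, 0.004, 2.97]
force: [-0.7, -0.4, 0.1]
width: -0.0
gripper_force: 0.0
```

Call:
arm_command(
  series=[0,0,0,3,0,0,0,0,6,0,0,0,0,8,0,0,0,0,10,0,0,0,0,10,0],
)

```text
clock: 2.18
eef_pos: [501.7, 74.2, 187.8]
tool_rot: [-3.139, -0.007, 2.981]
force: [-1.1, 0.3, 0.9]
width: -0.1
gripper_force: 0.0
```

```bash
python3 go.py 505.6 75 158 80.8; python3 - <<'E'
from h import *
im,d=grab('scene');cv2.imwrite('pics/s1.png',cv2.resize(im[110:260,210:410],None,fx=4,fy=4,interpolation=cv2.INTER_CUBIC)[...,::-1])
E
```

```text
2.1833 [501.7  74.2 187.8] yang 80.8 F [-1.1  0.3  0.9] w -0.1
shift cm [-0.39  0.15  2.97] turn -0.0 tilt [-0.008 -0.002 -1.   ] q [-0.3   0.49  0.14  1.95 -0.1   0.71  1.31]
```

View pics/s1.png

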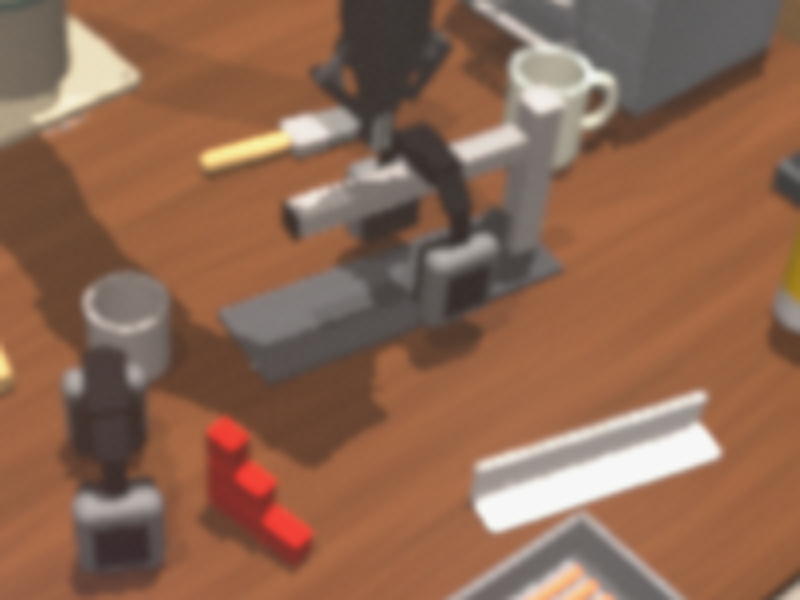

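The crop shows the shut fingertips at (382,135), over the bar on the free-end side of the hung crown at (430,150). I'll lower a little and push along +tool y.

Call:
arm_command(
  series=[0,-0.4,0.1,1.5,0,0,-0.4,0.1,2.9,0,0,-0.4,0.1,2.9,0,0,-0.4,0.6,2.9,0,0,-0.4,1.1,2.9,0],
)

```text
clock: 2.65
eef_pos: [511.3, 85.0, 163.6]
tool_rot: [3.141, 0.002, 2.98]
force: [-0.0, -0.1, 0.3]
width: 0.4
gripper_force: 0.0
```

Call:
arm_command(
  series=[0,0,0.4,0,0,0,0,0.8,0,0,0,0,1.2,0,0,0,0,1.6,0,0,0,0,2,0,0],
)

```text
clock: 3.07
eef_pos: [514.0, 103.9, 162.8]
tool_rot: [-3.141, 0.001, 2.98]
force: [-0.3, -3.0, 4.8]
width: -0.0
gripper_force: 2.4
```

```bash
python3 go.py 522 178.6 158 80.8
```

```text
3.0667 [514.  103.9 162.8] yang 80.8 F [-0.3 -3.   4.8] w -0.0
shift cm [0.41 7.5  0.48] turn -0.0 tilt [ 0.001 -0.001 -1.   ] q [-0.35  0.55  0.14  1.94 -0.12  0.66  1.27]
```

Call:
arm_command(
  series=[0,0,0.5,0,0,0,0,1,0,0,0,0,1.5,0,0,0,0,2,0,0,0,0,2.5,0,0],
)

```text
clock: 3.48
eef_pos: [517.8, 129.1, 162.5]
tool_rot: [-3.141, 0.0, 2.98]
force: [0.0, -3.5, 4.9]
width: 0.1
gripper_force: 2.5
```

Call:
arm_command(
  series=[0,0,0.5,0,0,0,0,1,0,0,0,0,1.5,0,0,0,0,2,0,0,0,0,2.5,0,0],
)

```text
clock: 3.9
eef_pos: [521.7, 153.9, 162.4]
tool_rot: [-3.141, -0.0, 2.98]
force: [-1.1, -3.7, 5.3]
width: 0.0
gripper_force: 2.7
```

```bash
python3 go.py 522 178.6 158 80.8; python3 - <<'E'
from m import *
im,d=grab('top');P=cloud('top',d)
roi(P,110,180,170,230,160,175,'hungcrown',im.max(2)<70)
cv2.imwrite('pics/t1.png',cv2.resize(im[140:260,105:305],None,fx=4,fy=4,interpolation=cv2.INTER_CUBIC)[...,::-1])
E
```

```text
3.9 [521.7 153.9 162.4] yang 80.8 F [-1.1 -3.7  5.3] w 0.0
shift cm [0.37 2.45 0.44] turn -0.0 tilt [-0. -0. -1.] q [-0.43  0.57  0.14  1.89 -0.12  0.69  1.19]
hungcrown 66 mean [493.9 184.2 167.9] zmed 168.6 rect [492.5 184.3] [35.6 24.7] 89.4 [[480.0, 167.0], [505.0, 166.0], [505.0, 202.0], [480.0, 202.0]]
```

View pics/t1.png

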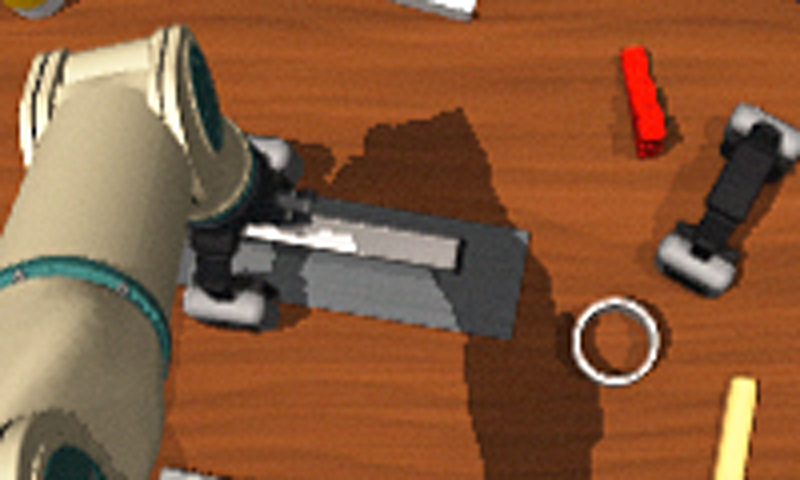

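The crop shows the hung pair under the wrist. Its near cup at (230,305) is slightly turned by the off-centre push, and the free bar starts at (250,235). I'll back off, shift to the other side of the centre line and push again to square it.

Call:
arm_command(
  series=[0,0,-0.8,0,0,0,0.6,-0.8,0.3,0,0,1.1,-0.8,0.3,0,0,1.1,-0.4,0.3,0,0,1.1,0,0.3,0],
)

```text
clock: 4.37
eef_pos: [510.1, 156.0, 159.1]
tool_rot: [3.141, -0.001, 2.981]
force: [1.1, 0.1, -0.1]
width: 0.2
gripper_force: 0.6
```

Call:
arm_command(
  series=[0,0,0.3,0,0,0,0,0.6,0,0,0,0,0.9,0,0,0,0,1.2,0,0,0,0,1.2,0,0],
)

```text
clock: 4.78
eef_pos: [513.0, 168.3, 159.2]
tool_rot: [3.141, 0.0, 2.982]
force: [-0.3, -0.7, -0.4]
width: -0.2
gripper_force: 0.0
```

```bash
python3 go.py 522 178.6 158 80.8; python3 - <<'E'
from m import *
im,d=grab('top');P=cloud('top',d)
roi(P,100,180,170,230,160,175,'hungcrown',im.max(2)<70)
roi(P,100,185,205,240,60,110,'cup-x')
np.savez('a.npz',P=P)
im,d=grab('scene');P=cloud('scene',d)
roi(P,290,370,120,230,20,110,'cup+x',im.max(2)<200)
E
```

```text
4.7833 [513.  168.3 159.2] yang 80.8 F [-0.3 -0.7 -0.4] w -0.2
shift cm [-0.73  1.16  0.13] turn 0.0 tilt [ 0.     0.001 -1.   ] q [-0.46  0.57  0.14  1.9  -0.12  0.67  1.16]
hungcrown 18 mean [489.8 203.2 163. ] zmed 162.6 rect [489.5 202.1] [26.9  6.7] 88.8 [[486.0, 189.0], [493.0, 189.0], [493.0, 215.0], [486.0, 216.0]]
cup-x 210 mean [459.5 201.9  96.9] zmed 99.6 rect [462.6 209.3] [69.5 41.4] 86.3 [[440.0, 176.0], [481.0, 173.0], [486.0, 243.0], [444.0, 245.0]]
cup+x 1190 mean [530.1 263.2  62.6] zmed 61.6 rect [546.3 270.2] [322.1 584.2] 64.0 [[213.0, 253.0], [738.0, -2.0], [879.0, 287.0], [354.0, 543.0]]
```

Call:
arm_command(
  series=[0,0.3,0.2,0,0,0,0.3,0.4,0,0,0,0.3,0.6,0,0,0,0.3,0.6,0,0,0,0.3,0.6,0,0],
)

```text
clock: 5.3
eef_pos: [510.8, 174.1, 159.3]
tool_rot: [3.141, 0.0, 2.981]
force: [-0.4, -0.6, -0.4]
width: 0.2
gripper_force: 0.0
```

```bash
cat > c.py <<'E'
from m import *
im,d=grab('top');P=cloud('top',d)
roi(P,100,185,205,240,60,110,'cup-x')
E
python3 go.py 522 178.6 158 80.8; python3 c.py
```

```text
5.3 [510.8 174.1 159.3] yang 80.8 F [-0.4 -0.6 -0.4] w 0.2
shift cm [-1.04  0.62  0.13] turn 0.0 tilt [ 0.  0. -1.] q [-0.48  0.57  0.14  1.9  -0.13  0.67  1.15]
cup-x 211 mean [461.8 212.3  95.9] zmed 99.8 rect [466.8 220.6] [72.1 41.9] 76.2 [[438.0, 191.0], [479.0, 181.0], [496.0, 251.0], [455.0, 261.0]]
```

Call:
arm_command(
  series=[0,0,-0.5,0,0,0,-1.1,-0.5,0,0,0,-1.1,-0.1,0,0,0,-1.1,0.2,0,0,0,-1.1,0.4,0,0],
)

```text
clock: 5.77
eef_pos: [522.0, 176.1, 159.3]
tool_rot: [-3.142, -0.0, 2.981]
force: [0.6, -0.9, 1.3]
width: -0.1
gripper_force: 0.4
```

Call:
arm_command(
  series=[0,0,0.1,0,0,0,0,0.2,0,0,0,0,0.3,0,0,0,0,0.4,0,0,0,0,0.4,0,0],
)

```text
clock: 6.18
eef_pos: [523.3, 179.2, 159.4]
tool_rot: [-3.141, 0.001, 2.98]
force: [2.1, -3.8, 0.7]
width: -0.2
gripper_force: 1.6
```

```bash
python3 go.py 522 178.6 158 80.8; python3 c.py
```

```text
6.1833 [523.3 179.2 159.4] yang 80.8 F [ 2.1 -3.8  0.7] w -0.2
shift cm [ 0.12 -0.08  0.14] turn -0.0 tilt [ 0.001 -0.001 -1.   ] q [-0.48  0.59  0.15  1.87 -0.13  0.69  1.15]
cup-x 219 mean [461.1 216.6  96.8] zmed 100.2 rect [465.7 224.1] [72.3 42. ] 79.4 [[438.0, 192.0], [480.0, 185.0], [493.0, 256.0], [452.0, 263.0]]
```

Call:
arm_command(
  series=[0,0.1,0.1,0,0,0,0.1,0.1,0,0,0,0.1,0.2,0,0,0,0.1,0.2,0,0,0,0.1,0.2,0,0],
)

```text
clock: 6.65
eef_pos: [523.1, 179.7, 159.5]
tool_rot: [-3.139, 0.002, 2.979]
force: [2.2, -7.3, 1.4]
width: -0.0
gripper_force: 3.3
```

Call:
arm_command(
  series=[0,0,0.1,0,0,0,0,0.1,0,0,0,0,0.2,0,0,0,0,0.2,0,0,0,0,0.2,0,0],
)

```text
clock: 7.07
eef_pos: [523.7, 180.1, 159.5]
tool_rot: [-3.138, 0.002, 2.978]
force: [2.7, -10.1, 2.6]
width: -0.2
gripper_force: 4.6
```

```bash
python3 go.py 522 178.6 158 80.8; python3 c.py
```

```text
7.0667 [523.7 180.1 159.5] yang 80.6 F [  2.7 -10.1   2.6] w -0.2
shift cm [ 0.15 -0.18  0.15] turn -0.2 tilt [ 0.002 -0.004 -1.   ] q [-0.48  0.59  0.15  1.87 -0.12  0.7   1.14]
cup-x 215 mean [461.1 213.7  95.7] zmed 99.2 rect [465.1 220.4] [67.7 42.5] 82.8 [[440.0, 189.0], [482.0, 184.0], [490.0, 251.0], [448.0, 257.0]]
```

The push now stalls: force has risen to 10 N and the cup is square at 82.8°, so the crown is against the post. I'll retreat and head for the loose pair.

Call:
arm_command(
  series=[0,0,-1,0,0,0,0,-2,0,0,0,0,-2,-4,0,0,0,-2,-8,0,0,0,-2,-12,0],
)

```text
clock: 7.53
eef_pos: [517.9, 164.4, 280.1]
tool_rot: [-3.142, -0.003, 2.981]
force: [1.5, 0.5, -1.0]
width: 0.0
gripper_force: 0.0
```

```bash
python3 go.py 554.5 -238.5 270 63
```

```text
7.5333 [517.9 164.4 280.1] yang 80.8 F [ 1.5  0.5 -1. ] w 0.0
shift cm [-10.06 -39.19   0.98] turn 17.8 tilt [-0.003  0.    -1.   ] q [-0.48  0.43  0.18  1.76 -0.09  0.97  1.14]
```

Call:
arm_command(
  series=[100,-1,-3.9,0,3.5,100,-2,-7.8,0,7,100,-3,-11.7,0,10.5,100,-4,-15.6,0,14,100,-5,-19.5,0,17.8],
)

```text
clock: 7.95
eef_pos: [536.8, -37.0, 279.4]
tool_rot: [3.14, -0.001, 2.668]
force: [2.2, 0.7, -0.4]
width: 60.4
gripper_force: 0.0
```

```bash
python3 go.py 554.5 -238.5 270 63; python3 - <<'E'
from m import *
im,d=grab('top');P=cloud('top',d)
roi(P,100,185,205,240,60,110,'cup-x')
roi(P,100,185,165,230,160,176,'hungcrown',im.max(2)<70)
roi(P,265,312,160,220,138,155,'loosecrown')
im,d=grab('scene');P=cloud('scene',d)
roi(P,215,260,180,250,138,155,'loosecrown-scene')
cv2.imwrite('pics/t2.png',cv2.resize(np.load('top.npz')['im'][140:260,105:305],None,fx=4,fy=4,interpolation=cv2.INTER_CUBIC)[...,::-1])
E
```

```text
7.95 [536.8 -37.  279.4] yang 62.9 F [ 2.2  0.7 -0.4] w 60.4
shift cm [-10.76 -17.13   0.91] turn -0.1 tilt [ 0.     0.002 -1.   ] q [-0.18  0.42  0.29  1.77 -0.15  0.96  1.26]
cup-x 379 mean [447.2 276.8  90.7] zmed 93.7 rect [439.7 295.2] [ 77.6 220.1] 6.8 [[388.0, 400.0], [414.0, 181.0], [491.0, 191.0], [465.0, 409.0]]
hungcrown 254 mean [523.9 209.1 169.1] zmed 169.5 rect [525.5 211. ] [38.5 76.9] 78.0 [[484.0, 200.0], [559.0, 184.0], [567.0, 222.0], [492.0, 238.0]]
loosecrown 211 mean [ 553.3 -237.5  145.3] zmed 145.2 rect [ 554.9 -238.5] [35.9 71.3] 61.2 [[515.0, -237.0], [577.0, -271.0], [595.0, -240.0], [532.0, -206.0]]
loosecrown-scene 196 mean [ 560.4 -240.8  145.1] zmed 145.4 rect [ 558.3 -239.5] [35.4 69.9] 60.8 [[519.0, -238.0], [580.0, -272.0], [597.0, -241.0], [536.0, -207.0]]
```

View pics/t2.png

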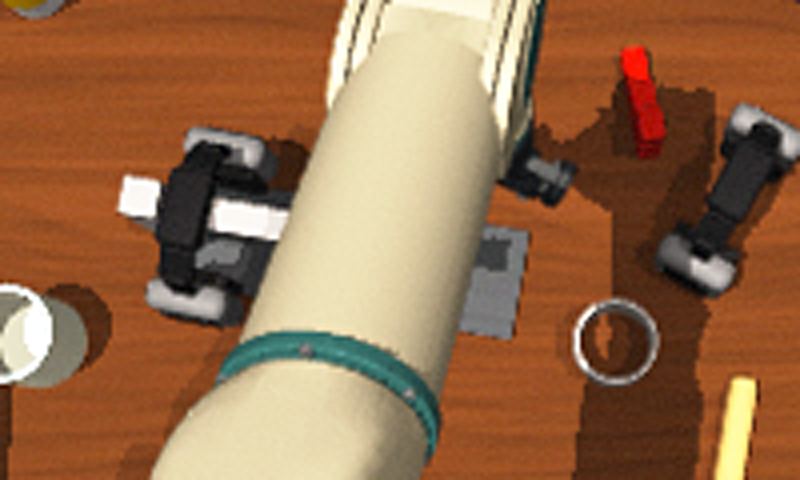

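The crop shows the hung crown at (185,210), touching the post at (138,196). Its measured centre is (525.5, 211) against the ideal (527, 211). The loose crown is at (556, −239) in both views, with its pinch axis at about 61.5°.

Call:
arm_command(
  series=[100,-2.2,-3.3,0,1.4,100,-4.3,-6.6,0,1.4,100,-6.4,-10,0,1.4,100,-8.6,-13.5,0,1.4,100,-10.9,-17,0,1.4],
)

```text
clock: 8.47
eef_pos: [557.2, -237.0, 279.1]
tool_rot: [3.139, -0.001, 2.648]
force: [1.5, -0.3, -0.6]
width: 85.3
gripper_force: 0.0
```

Call:
arm_command(
  series=[100,0,0,0,0,100,0,0,3,0,100,0,0,6,0,100,0,0,8.5,0,100,0,0,8.5,0],
)

```text
clock: 8.88
eef_pos: [554.0, -233.7, 189.2]
tool_rot: [3.141, -0.011, 2.647]
force: [-0.5, -0.2, -0.9]
width: 85.5
gripper_force: 0.0
```

```bash
python3 go.py 556.5 -239 128 61.5; python3 - <<'E'
from h import *
im,d=grab('scene');cv2.imwrite('pics/s2.png',cv2.resize(im[130:280,170:330],None,fx=4,fy=4,interpolation=cv2.INTER_CUBIC)[...,::-1])
E
```

```text
8.8833 [ 554.  -233.7  189.2] yang 61.6 F [-0.5 -0.2 -0.9] w 85.5
shift cm [-0.54 -0.36  6.11] turn 0.1 tilt [-0.009  0.006 -1.   ] q [ 0.18  0.63  0.28  1.7  -0.22  0.86  1.63]
```

View pics/s2.png

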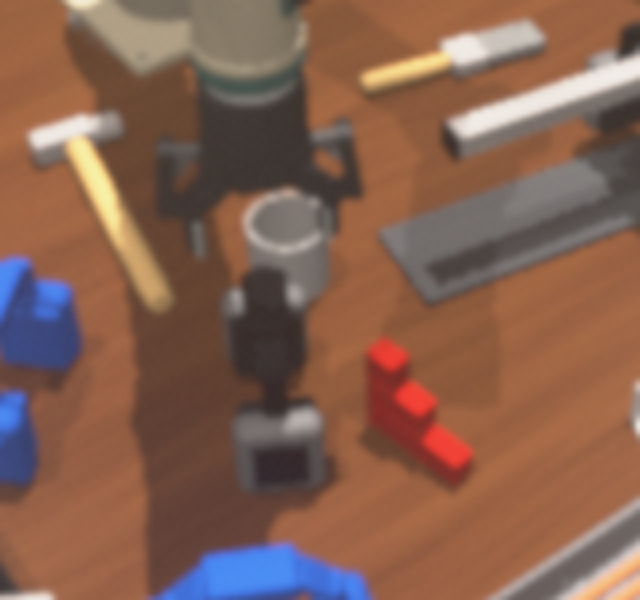

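The open fingers at (195,240) and (335,215) straddle the loose headband at (265,310). I'll descend half way, settle and correct.

Call:
arm_command(
  series=[100,0,0,0.8,0,100,0,0,1.6,0,100,0,0,2,0,100,0,0,2,0,100,0,0,2,0],
)

```text
clock: 9.35
eef_pos: [557.5, -237.0, 174.7]
tool_rot: [3.141, 0.001, 2.646]
force: [0.1, 0.9, -0.1]
width: 85.5
gripper_force: 0.0
```

```bash
python3 go.py 556.5 -239 128 61.5
```

```text
9.35 [ 557.5 -237.   174.7] yang 61.6 F [ 0.1  0.9 -0.1] w 85.5
shift cm [-0.01 -0.23  4.67] turn 0.1 tilt [ 0.001 -0.    -1.   ] q [ 0.19  0.64  0.27  1.71 -0.22  0.82  1.64]
```

Call:
arm_command(
  series=[100,0,-0.2,1.5,0,100,0,-0.2,3,0,100,0,-0.2,4,0,100,0,-0.2,4.7,0,100,0,-0.2,4.7,0],
)

```text
clock: 9.77
eef_pos: [555.7, -238.3, 126.1]
tool_rot: [-3.141, -0.002, 2.646]
force: [-0.8, -0.4, 0.2]
width: 85.5
gripper_force: 0.0
```

Call:
arm_command(
  series=[50,0,0,0,0,40,0,0,0,0,35,0,0,0,0,20,0,0,0,0,20,0,0,0,0],
)

```text
clock: 10.18
eef_pos: [557.1, -238.7, 128.2]
tool_rot: [3.141, 0.002, 2.646]
force: [-1.3, 0.2, 4.1]
width: 34.6
gripper_force: 60.9
```

Call:
arm_command(
  series=[10,0,0,0,0,10,0,0,0,0,10,0,0,0,0,10,0,0,0,0,10,0,0,0,0],
)

```text
clock: 10.6
eef_pos: [557.1, -238.7, 128.2]
tool_rot: [3.141, 0.002, 2.646]
force: [0.2, 1.7, 5.8]
width: 34.8
gripper_force: 61.1
```

```bash
python3 go.py 556.5 -239 128 61.5
```

```text
10.6 [ 557.1 -238.7  128.2] yang 61.6 F [0.2 1.7 5.8] w 34.8
shift cm [ 0.04 -0.06  0.02] turn 0.1 tilt [ 0.002 -0.    -1.   ] q [ 0.21  0.7   0.25  1.75 -0.24  0.72  1.66]
```

Call:
arm_command(
  series=[10,0,0,-0.5,0,10,0,0,-1.5,0,10,0,0,-3,0,10,0,0,-5,0,10,0,0,-7,0],
)

```text
clock: 11.02
eef_pos: [555.4, -238.6, 197.7]
tool_rot: [-3.141, -0.002, 2.645]
force: [1.0, 0.1, -2.8]
width: 34.9
gripper_force: 60.1
```

Call:
arm_command(
  series=[10,0,0,-2,0,10,0,0,-4.5,0,10,0,0,-7,0,10,0,0,-9.5,0,10,0,0,-11,0],
)

```text
clock: 11.43
eef_pos: [556.5, -239.4, 310.3]
tool_rot: [-3.142, 0.003, 2.645]
force: [0.2, 0.4, -3.1]
width: 34.7
gripper_force: 60.3
```

```bash
python3 go.py 509.7 105.4 305 80.8
```

```text
11.4333 [ 556.5 -239.4  310.3] yang 61.6 F [ 0.2  0.4 -3.1] w 34.7
shift cm [20.54 28.09  0.48] turn -19.2 tilt [ 0.002 -0.001 -1.   ] q [ 0.16  0.5   0.32  1.55 -0.17  1.11  1.59]
```

Call:
arm_command(
  series=[10,1,1.4,0,0,10,3,4.1,0,0,10,5,6.8,0,0,10,7,9.6,0,0,10,9,12.3,0,0],
)

```text
clock: 11.85
eef_pos: [534.6, -86.4, 307.5]
tool_rot: [-3.141, -0.001, 2.645]
force: [0.6, 0.6, -3.2]
width: 34.6
gripper_force: 60.4
```

Call:
arm_command(
  series=[10,2,2.7,0,-4,10,4,5.4,0,-8,10,6,8.2,0,-12,10,7.5,10.2,0,-16,10,8.5,11.6,0,-19.2],
)

```text
clock: 12.27
eef_pos: [514.9, 58.0, 307.5]
tool_rot: [3.141, -0.001, 2.988]
force: [-0.4, 0.2, -3.7]
width: 34.9
gripper_force: 60.5
```

```bash
python3 go.py 509.7 105.4 305 80.8
```

```text
12.2667 [514.9  58.  307.5] yang 81.2 F [-0.4  0.2 -3.7] w 34.9
shift cm [1.24 4.61 0.25] turn 0.4 tilt [-0.001  0.001 -1.   ] q [-0.3   0.36  0.19  1.78 -0.08  1.01  1.34]
```

Call:
arm_command(
  series=[10,0.6,2,0,0.4,10,1,3.6,0,0.4,10,1.2,4.5,0,0.4,10,1.2,4.5,0,0.4,10,1.2,4.5,0,0.4],
)

```text
clock: 12.68
eef_pos: [511.6, 100.0, 307.3]
tool_rot: [-3.14, 0.0, 2.974]
force: [-0.3, -0.8, -3.1]
width: 34.6
gripper_force: 60.5
```

```bash
python3 go.py 509.7 105.4 160 80.8; python3 - <<'E'
from m import *
im,d=grab('scene');P=cloud('scene',d);cv2.imwrite('pics/s3.png',cv2.resize(im[60:210,230:400],None,fx=4,fy=4,interpolation=cv2.INTER_CUBIC)[...,::-1])
roi(P,260,345,80,190,165,250,'held')
E
```

```text
12.6833 [511.6 100.  307.3] yang 80.4 F [-0.3 -0.8 -3.1] w 34.6
shift cm [ 0.28  0.52 14.73] turn -0.4 tilt [-0.    -0.001 -1.   ] q [-0.38  0.36  0.19  1.77 -0.08  1.01  1.24]
held 893 mean [497.7 151.7 207.8] zmed 207.6 rect [421.1 280.9] [178.8 553.3] 28.8 [[210.0, 480.0], [476.0, -5.0], [633.0, 81.0], [366.0, 566.0]]
```

View pics/s3.png

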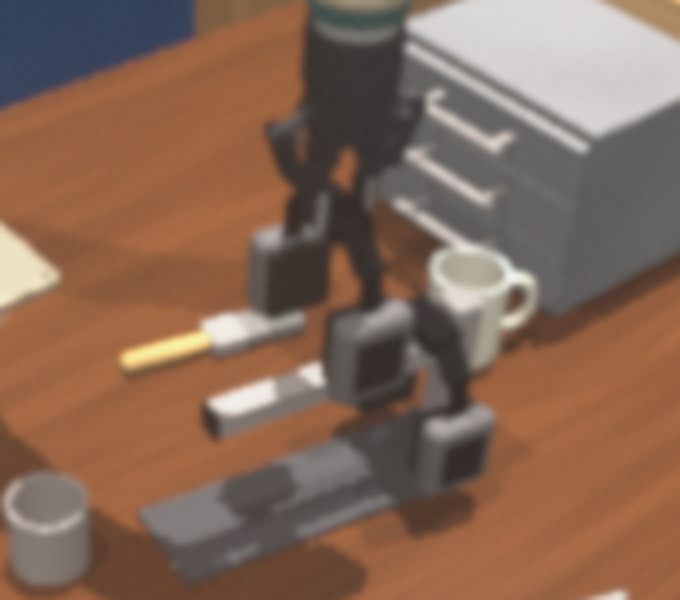

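The crop shows the held pair level, with cups at (290,270) and (370,350) on either side of the bar, clear of the hung pair at (455,440). I'll lower.

Call:
arm_command(
  series=[10,0.2,0.2,2,0,10,0.2,0.2,4,0,10,0.2,0.2,6,0,10,0.2,0.2,8,0,10,0.2,0.2,8,0],
)

```text
clock: 13.15
eef_pos: [507.5, 100.9, 224.1]
tool_rot: [-3.138, -0.006, 2.971]
force: [-0.3, -0.5, -3.6]
width: 34.8
gripper_force: 60.9
```

Call:
arm_command(
  series=[10,0,0,1.5,0,10,0,0,3,0,10,0,0,4,0,10,0,0,5,0,10,0,0,5,0],
)

```text
clock: 13.57
eef_pos: [509.2, 102.6, 176.1]
tool_rot: [-3.14, -0.002, 2.973]
force: [0.2, -0.1, -3.2]
width: 34.4
gripper_force: 60.8
```

```bash
python3 go.py 509.7 105.4 153 80.8
```

```text
13.5667 [509.2 102.6 176.1] yang 80.3 F [ 0.2 -0.1 -3.2] w 34.4
shift cm [-0.01  0.29  2.31] turn -0.5 tilt [-0.003 -0.001 -1.   ] q [-0.36  0.52  0.15  1.94 -0.12  0.69  1.27]
```

Call:
arm_command(
  series=[10,0,0,0.6,0,10,0,0,1.2,0,10,0,0,1.7,0,10,0,0,1.9,0,10,0,0,1.9,0],
)

```text
clock: 13.98
eef_pos: [509.6, 103.4, 157.9]
tool_rot: [-3.141, -0.001, 2.974]
force: [-0.1, 0.4, -3.1]
width: 34.9
gripper_force: 60.9
```

Call:
arm_command(
  series=[10,0,0,0.1,0,10,0,0,0.2,0,10,0,0,0.2,0,10,0,0,0.3,0,10,0,0,0.3,0],
)

```text
clock: 14.4
eef_pos: [509.9, 103.4, 155.3]
tool_rot: [3.142, 0.0, 2.974]
force: [0.4, 0.3, -2.3]
width: 34.8
gripper_force: 60.9
```

Call:
arm_command(
  series=[10,0,0,0.1,0,10,0,0,0.1,0,10,0,0,0.2,0,10,0,0,0.2,0,10,0,0,0.2,0],
)

```text
clock: 14.82
eef_pos: [509.8, 103.4, 153.2]
tool_rot: [-3.142, -0.0, 2.974]
force: [0.0, 0.0, -3.0]
width: 34.7
gripper_force: 60.9
```

Call:
arm_command(
  series=[10,0,0,0.1,0,10,0,0,0.1,0,10,0,0,0.2,0,10,0,0,0.2,0,10,0,0,0.2,0],
)

```text
clock: 15.23
eef_pos: [510.0, 103.4, 153.0]
tool_rot: [3.141, 0.001, 2.974]
force: [-4.2, -0.3, 12.6]
width: 34.9
gripper_force: 62.8
```

Contact: Fz went from −3 N to +12.6 N at the expected height. I'll ease off slightly, open and rise.

Call:
arm_command(
  series=[10,0,0,-0.1,0,10,0,0,-0.1,0,50,0,0,-0.1,0,100,0,0,-0.1,0,100,0,0,-0.1,0],
)

```text
clock: 15.65
eef_pos: [510.1, 103.4, 152.2]
tool_rot: [3.142, 0.0, 2.974]
force: [-0.7, 0.3, -0.2]
width: 65.7
gripper_force: 0.0
```

Call:
arm_command(
  series=[100,0,0,-0.1,0,100,0,0,-0.1,0,100,0,0,-0.1,0,100,0,0,-0.1,0,100,0,0,-0.1,0],
)

```text
clock: 16.07
eef_pos: [509.9, 103.4, 153.2]
tool_rot: [-3.142, -0.0, 2.974]
force: [0.7, 0.8, 0.2]
width: 85.3
gripper_force: 0.0
```

Call:
arm_command(
  series=[100,0,0,-1,0,100,0,0,-3,0,100,0,0,-6,0,100,0,0,-9,0,100,0,0,-12,0],
)

```text
clock: 16.48
eef_pos: [509.6, 103.2, 275.3]
tool_rot: [-3.142, 0.0, 2.973]
force: [1.2, 0.6, 0.2]
width: 85.4
gripper_force: 0.0
```

Call:
arm_command(
  series=[100,0,-3,0,0,100,0,-6,0,0,100,0,-10,0,0,100,0,-14,0,0,100,0,-18,0,0],
)

```text
clock: 16.9
eef_pos: [479.3, -75.5, 274.2]
tool_rot: [3.141, 0.001, 2.975]
force: [2.1, 0.0, -0.1]
width: 85.7
gripper_force: 0.0
```

```bash
python3 - <<'E'
from m import *
im,d=grab('top');P=cloud('top',d);cv2.imwrite('pics/t4.png',cv2.resize(im[130:260,95:305],None,fx=3.6,fy=3.6,interpolation=cv2.INTER_CUBIC)[...,::-1])
im,d=grab('scene');P=cloud('scene',d);cv2.imwrite('pics/s4.png',cv2.resize(im[100:250,210:380],None,fx=4,fy=4,interpolation=cv2.INTER_CUBIC)[...,::-1])
roi(P,280,345,120,210,161,178,'crowns',im.max(2)<70)
E
```

```text
crowns 169 mean [529.8 150.9 168.5] zmed 168.9 rect [521.8 150.3] [135.9  67.7] 80.0 [[477.0, 89.0], [543.0, 77.0], [567.0, 211.0], [500.0, 223.0]]
```

View pics/s4.png

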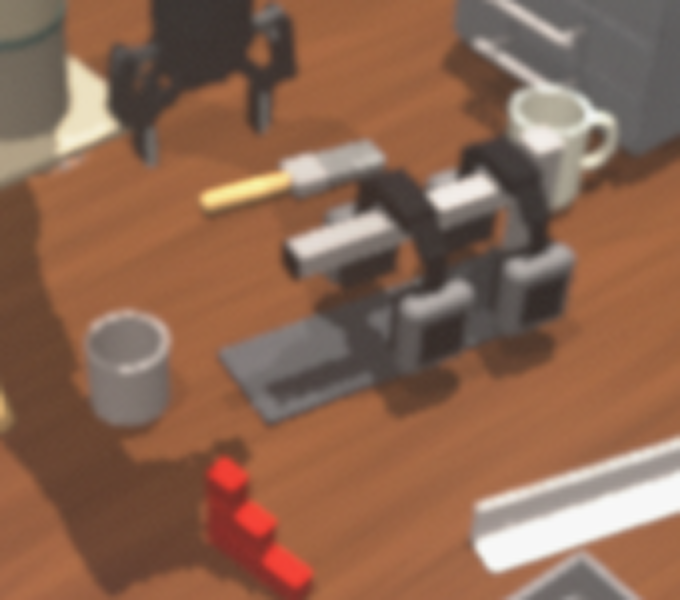

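View pics/t4.png

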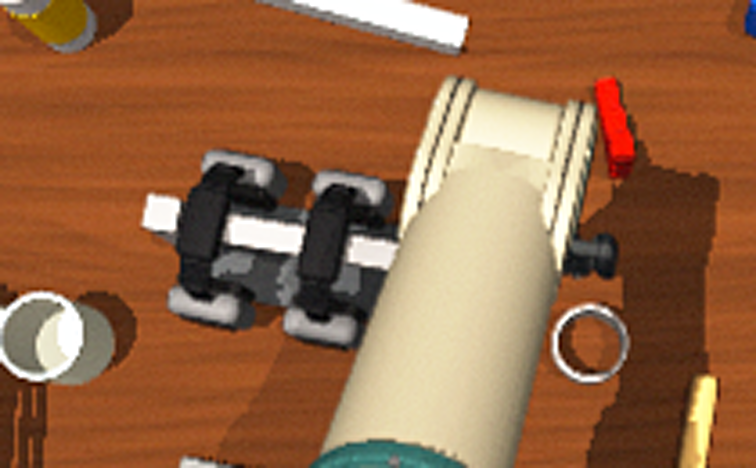

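Both pairs hang on the bar with a cup on each side (scene crowns at (400,195) and (505,160)), and the magnet, pipe and mug look unmoved. One last numeric check of the gap to the post.

```bash
python3 - <<'E'
from m import *
D=np.load('top.npz');im,d=D['im'],D['d'];P=cloud('top',d)
roi(P,135,170,165,230,160,177,'hung',im.max(2)<70)
roi(P,172,200,165,230,160,177,'loose',im.max(2)<70)
roi(P,125,150,175,200,172,190,'post',im.max(2)>120)
q=P[(np.abs((P[...,0]-530)*.987-(P[...,1]-229)*.16)<10)&(P[...,2]>145)&(P[...,1]<275)&(P[...,1]>150)]
s=(q[:,0]-530)*.16+(q[:,1]-229)*.987;o=s.argsort()
print([(int(a),int(b)) for a,b in zip(s[o],q[o,2]) if a>-65])
E
```

```text
hung 261 mean [524.1 209.6 169.4] zmed 169.8 rect [523.8 210. ] [53.7 72.8] 53.7 [[479.0, 210.0], [537.0, 167.0], [569.0, 210.0], [510.0, 253.0]]
loose 250 mean [505.6 101.6 169.5] zmed 170.1 rect [507.2 101.8] [36.9 78.2] 78.9 [[465.0, 91.0], [542.0, 76.0], [549.0, 112.0], [472.0, 127.0]]
post 89 mean [531.9 243.4 178.8] zmed 178.3 rect [532.  244.2] [29.8 30.3] 81.0 [[515.0, 232.0], [545.0, 227.0], [549.0, 257.0], [519.0, 261.0]]
[(-64, 147), (-64, 151), (-64, 148), (-63, 152), (-63, 151), (-61, 147), (-60, 150), (-60, 145), (-60, 151), (-59, 148), (-59, 145), (-58, 154), (-58, 146), (-57, 148), (-57, 151), (-56, 147), (-56, 149), (-54, 154), (-54, 145), (-54, 149), (-52, 148), (-52, 150), (-52, 147), (-52, 152), (-50, 146), (-49, 146), (-49, 150), (-49, 147), (-48, 145), (-47, 148), (-47, 145), (-46, 148), (-46, 149), (-45, 148), (-45, 146), (-44, 148), (-43, 147), (-43, 148), (-43, 148), (-42, 148), (-41, 149), (-41, 145), (-40, 150), (-40, 152), (-40, 148), (-39, 150), (-38, 151), (-37, 148), (-37, 165), (-37, 151), (-37, 156), (-37, 163), (-37, 161), (-36, 158), (-36, 149), (-3
[... 858 characters left out ...]
 (-1, 178), (-1, 167), (0, 171), (0, 174), (0, 172), (0, 170), (0, 165), (0, 181), (0, 177), (0, 167), (0, 177), (1, 173), (1, 178), (2, 177), (3, 175), (3, 180), (3, 179), (4, 179), (4, 174), (5, 180), (5, 176), (6, 182), (6, 177), (7, 179), (8, 174), (8, 177), (8, 179), (9, 177), (10, 181), (10, 179), (10, 179), (10, 176), (10, 181), (11, 179), (11, 180), (13, 176), (13, 182), (14, 176), (14, 177), (15, 174), (16, 181), (16, 182), (16, 178), (16, 176), (17, 179), (18, 176), (18, 180), (19, 183), (19, 177), (19, 185), (20, 178), (20, 178), (21, 176), (22, 179), (23, 180), (23, 184), (23, 177), (23, 178), (24, 177), (24, 183), (25, 179), (26, 180), (26, 178), (27, 180), (27, 177), (30, 174)]
```

The crown spans from −36 to 0 mm of the post face, so there is no gap.

```bash
python3 -c "
from cell import workorder; print(workorder.finish_job())"
```

```text
the job is handed in; nothing more can be done
None
```

The job is handed in at about 17 s: the hung pair is right up against the post, the loose pair was lowered onto the freed bar and released with a cup on each side, and the pipe, magnet and mug were not touched.

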